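Unpack a vial from its shipping carton and hold it tipped for inspection

ROBOT

A 6-joint arm with a two-finger parallel gripper is mounted at the origin on a cart in front of the work surface, level with it; the furniture and walls round the work are solid. World frame = base frame: x ahead of the robot, y to its left, z up, the work surface at z = 0. Lengths are in m, angles in rad, forces in N, time in s.
With the tool pointing down it reaches from about 0.375 to 0.9 m from the base axis. Payload 3.1 kg.
Tool frame: the origin (TCP) lies between the finger pads; the fingertips stand 11 mm ahead of it and the grasp point (between the pads) lies 8 mm behind it; z points along the fingers, y is the line along which they close (so a half turn about z gives the same grasp; the last joint's range is limited). The gripper opens to 87 mm and grips with 3 to 60 N. Pads are 19 mm wide; open, the fingers measure 117 mm over their backs; the gripper's body (75 mm by 190 mm) begins 51 mm behind the grasp point.
Start: joints at [1.157, 0.527, 1.433, -0, 1.181, -0.178], TCP at [0.146, 0.608, 0.234] pointing down, gripper open.
Joint ranges: [-3.08, 3.08], [-0.75, 2.2], [0.22, 2.44], [-1.43, 4.57], [0, 2.65], [-2.85, 2.85]. Speed limits (rad/s): [2.79, 2.79, 3.14, 3.14, 3.14, 3.14].

INTERFACE

Orientations are given as a unit quaternion [x, y, z, w].
In Python, from rig import get_obs, camera, hand_in gives the robot as it stands.
- The arm moves only by the shell command python3 -m pendant 'ROWS' [FORCE]. ROWS is JSON, a list that holds one entry, the list of rows, each a list of 7 numbers: the shift along the tool's x, y, z in m, then the turn, a rotation vector about the tool's x, y, z in degrees, then the opening, from 0 (shut) to 1 (fully open). In form: [[[x, y, z, ax, ay, az, fingers], ...]]. A call has exactly 5 rows; each row shifts and turns the commanded pose from where the row before left it, along the tool's axes as they then stand; what a row does not reach is not made up. A row lasts 1/8 s, in which the tool goes at most 62.5 mm and 10.7 degrees, less where a joint would pass 70% of its speed; a pose out of reach is approached as far as the arm can. A call with a gripper value outside its range is refused whole. The fingers move at their own pace and stop on an object; FORCE is the grip in N (left out, the last holds). Time passes only in rows, so rows that do not move let the fingers close, or fill a call up. It gives the time, the measured TCP pose, the force, the opening and the grip force at its end, in the units of the state.
- get_obs(): the state, without advancing time (a new reading comes with each control period).
- camera(name): name is "scene" or "top" or "wrist"; returns a dict with "img" (400x640x3 uint8, red, green, blue), "intrinsics" (3x3 intrinsics, pixels), "k1" (the pictures are not rectified: a ray, as slopes to the right and down, at radius r is drawn at 1 + k1 r^2 times it, then the intrinsics apply), "R" (3x3) and "t" (3): a world point X has camera coordinates R X + t; the wrist camera has in their place "T_tool_cam" (4x4, takes a point from camera to tool coordinates, whose origin is the TCP and whose axes are the flange's). Camera axes: x right, y down, z forward; pixel columns grow to the right and rows downward; lengths in m; the calibration is good to about 2 mm. A picture is of the moment at which its call begins: read the wrist's pose just before it. There is no depth.
- hand_in(): hands the job in; it is judged then, once.
The state is a dict: "time": time; "q": joint angles; "joint_velocities": joint speeds; "joint_torque": joint torques, N m; "position": TCP position; "tool_rot": TCP orientation; "ft_force": force on the tool from outside, world axes, zero at the start; "moment": the same for the moment, N m; "grip_width": finger opening in m; "grip_force": force on a finger pad.
Only numpy, scipy, OpenCV 4.12 (cv2) and the standard library are available. Lean on these libraries where they do the work, as an engineer would, in place of code of your own. Each camera call takes 0.05 s, during which the arm holds its last target. There are 200 camera calls.

TASK

Fold both half-open flaps of the small shipping carton right back to the outside, well past upright. Then draw the amber vial with the red cap out of its foam well, lift it well clear above the carton and tip it so that it leans about 45 degrees from upright (cap still the higher end, towards any side), and finish while still holding it there, raised and still, for inspection. Leave the other two vials in their wells and do not disturb the jar, the tape roll and the calculator.

Things in the scene. Friction and masses are not known exactly. Their poses are not given: they have to be found in the camera images.
- carton: brown carton fixed to the desk, outer 156 (x) x 176 (y) x 78 mm high, walls 3; origin at the centre of its underside, z up, yaw within 0.35. End flaps hang outside the x walls, to 84 mm from the centre. Grey foam inside, its top 40 mm above the underside, has 3 round wells 26 mm wide, 28 deep, at y -52, 0, +52 mm, x 0. Finger room beside a vial is along the carton x: 75 mm to each wall.
- flap_left (a joint): angle of the top flap on the +y rim: 0 closed (level), 1.57 upright, 2.6 stop (folded outside). 154 mm along the hinge, 86 mm to its free edge, 3 thick; hinge 86.5 mm from the carton centre, 79.5 mm above its underside. Starts at 0.85 to 1.15; the stiff crease (0.04 N m) stays where it is left. Closed fingers lowered through the gap between the flaps can push it open from inside.
- flap_right (a joint): the same for the mirror-image flap hinged along the carton's -y rim
- flap_left_edge (a point): middle of the free edge of the left (+y) flap
- flap_right_edge (a point): middle of the free edge of the right (-y) flap
- vial_3: the vial to take: amber with white label band and red cap, round, body 24 mm across up to 44 mm, cap 22 mm across, 55 mm high overall, about 22 g. Origin at the centre of its base, z to the cap. Stands upright in one of the three wells (which one varies), its upper 27 mm above the foam.
- vial_1: same shape, yellow with white label band and white cap; stays in its well
- vial_2: same shape, all whitish with white cap; stays in its well
- screw_jar: white jar with blue lid, 59 mm across, 70 mm high, loose bystander beyond the carton; origin at the centre of its base
- tape_roll: roll of black tape lying flat, 70 mm across, 19 mm high, loose bystander to the right; origin at the centre of its base
- calculator: desk calculator 140 x 78 x 16 mm, loose bystander to the left; origin at the centre of its base

How it is judged:
By the outcome, as a careful person would: the job done as asked, in the order asked, and still so for the second after the job is handed in, while the arm keeps its last pose, push and grip.
It also fails if it takes over 58 s, if anything falls off the work surface, if the arm or the gripper's body presses on something with over 40 N, if the wrist force passes 120 N, or if a joint passes its speed limit or range.

## Working session

There is one attempt and no reset: what is moved stays moved. The work goes in short steps, Python scripts to look and compute and a shell command to move; the robot and the scene stay as the last step left them, time stands still between calls to the robot, and variables do not carry over. Pictures are saved under pics/ and viewed, at most 10 in all, crops included, and the job is handed in when it is done.

```bash
mkdir -p pics; ls
python3 - <<'E'
from rig import get_obs, camera
import cv2
o=get_obs();print({k:o[k] for k in('time','position','tool_rot','grip_width','q')})
for n in('scene','top'):
    c=camera(n);cv2.imwrite(f'pics/{n}0.png',c['img'][:,:,::-1]);print(n,c['intrinsics'],c['k1'],c['R'],c['t'])
E
```

```text
pics
{'time': 0.0, 'position': array([0.14569663, 0.60705095, 0.23257577]), 'tool_rot': array([ 1.17619484e-01,  9.93058140e-01, -1.03878889e-03, -3.27760311e-04]), 'grip_width': 0.08692948078615438, 'q': array([ 1.15648256e+00,  5.28463574e-01,  1.43389428e+00,  2.16967802e-05,
        1.18141324e+00, -1.78537118e-01])}
scene [[445.88535797   0.         326.84697422]
 [  0.         445.88535797 200.0962732 ]
 [  0.           0.           1.        ]] -0.06516669048835028 [[ 0.61566953 -0.78799134  0.00454667]
 [-0.6062073  -0.47730948 -0.63615121]
 [ 0.50345182  0.38890269 -0.77155101]] [-0.37883594  0.45266779  1.30670053]
top [[416.5235023    0.         319.79240523]
 [  0.         416.5235023  198.50083148]
 [  0.           0.           1.        ]] -0.00031804954878483966 [[ 0.12892822 -0.99164735  0.00361282]
 [-0.96708993 -0.12653961 -0.22073692]
 [ 0.21935035  0.0249653  -0.97532669]] [-0.04874     0.62268358  1.112331  ]
```

View pics/scene0.png

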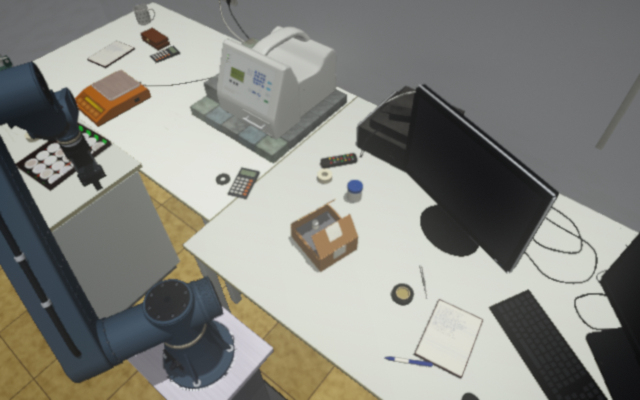

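View pics/top0.png

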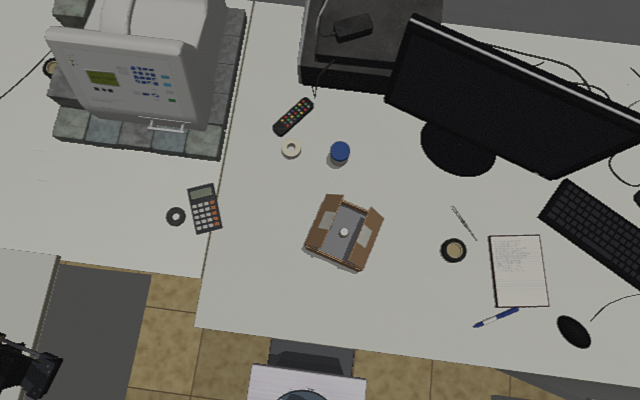

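The top view shows the carton near (343,235) with flaps left and right. The calculator is at (205,208), the jar at (340,152) and the tape at (453,250). I'll enlarge the carton next.

```bash
cat > h.py <<'E'
import numpy as np,cv2
from rig import get_obs,camera
from scipy.spatial.transform import Rotation as Ro
def proj(c,P):
    X=(c['R']@np.atleast_2d(P).T).T+c['t'];s=X[:,:2]/X[:,2:];r=(s**2).sum(1,keepdims=True)
    s=s*(1+c['k1']*r);K=c['intrinsics'];return s*[K[0,0],K[1,1]]+K[:2,2]
def back(c,uv,z):
    K=c['intrinsics'];d=(np.array(uv,float)-K[:2,2])/[K[0,0],K[1,1]];s=d.copy()
    for _ in range(10): s=d/(1+c['k1']*(s@s))
    w=c['R'].T@np.append(s,1);o=-c['R'].T@c['t'];return o+w*(z-o[2])/w[2]
def wristcam(pos,rot):
    c=camera('wrist');T=np.eye(4);T[:3,:3]=Ro.from_quat(rot).as_matrix();T[:3,3]=pos
    M=np.linalg.inv(T@c['T_tool_cam']);c['R']=M[:3,:3];c['t']=M[:3,3];return c
E
python3 - <<'E'
from h import *
c=camera('top');s=camera('scene')
a=cv2.resize(c['img'][180:285,290:400],None,fx=5,fy=5,interpolation=2)
b=cv2.resize(s['img'][190:280,280:370],None,fx=5.8,fy=5.8,interpolation=2)[:525]
cv2.imwrite('pics/crop.png',a[:,:,::-1]);
print(a.shape)
E
```

```text
(525, 550, 3)
```

View pics/crop.png

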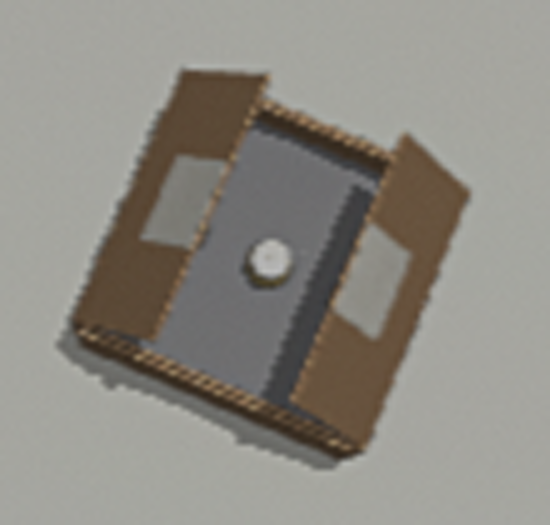

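Run:
```python
from h import *
from scipy.optimize import least_squares
c=camera('top')
px=np.array([[182,70],[78,325],[268,75],[155,340],[468,192],[362,452],[405,135],[295,402]])/5+[290,180]-.4
def pts(p):
    x,y,w,a,b=p;L=[]
    for s,g in((1,a),(-1,b)):
        for Y,Z in((86.5,79.5),(86.5-86*np.cos(g),79.5+86*np.sin(g))):
            for X in(77,-77): L.append([X,s*Y,Z])
    L=np.array(L)/1000;return L@Ro.from_euler('z',w).as_matrix().T+[x,y,0]
r=least_squares(lambda p:(proj(c,pts(p))-px).ravel(),[.55,0,-.3,1,1])
print(r.x);print(r.fun.reshape(-1,2).round(1))
p=r.x;R=Ro.from_euler('z',p[2]).as_matrix();o=np.array([p[0],p[1],0])
print('edges',pts(p).round(3))
cen=back(c,np.array([270,258])/5+[290,180]-.4,.067);print('middle cap local',R.T@(cen-o))
for n,uv,z in(('jar',(340,150),.07),('tape',(453,250),.019),('calc',(205,208),.016)):print(n,back(c,uv,z))
s=camera('scene');im=cv2.resize(s['img'][185:285,275:375],None,fx=5.5,fy=5.5,interpolation=2)
for q in proj(s,pts(p)):cv2.circle(im,tuple(int(v) for v in (q-[275,185]+.4)*5.5),3,(0,255,0),-1)
cv2.imwrite('pics/crop2.png',im[:,:,::-1])
```

```text
[ 0.53902037 -0.04673681 -0.27813975  0.98985657  0.98579449]
[[ 0.3  0.4]
 [-0.9 -0.5]
 [ 0.1  0. ]
 [-0.4  0.6]
 [ 0.2  0. ]
 [ 0.7 -0.6]
 [ 0.2 -0.4]
 [-0.2  0.4]]
edges [[ 0.637  0.015  0.079]
 [ 0.489  0.058  0.079]
 [ 0.624 -0.03   0.151]
 [ 0.476  0.012  0.151]
 [ 0.589 -0.151  0.079]
 [ 0.441 -0.109  0.079]
 [ 0.602 -0.105  0.151]
 [ 0.454 -0.063  0.151]]
middle cap local [0.0007421  0.00118524 0.067     ]
jar [ 0.77503647 -0.00751714  0.07      ]
tape [ 0.53394169 -0.36724299  0.019     ]
calc [0.56335958 0.36584193 0.016     ]
```

View pics/crop2.png

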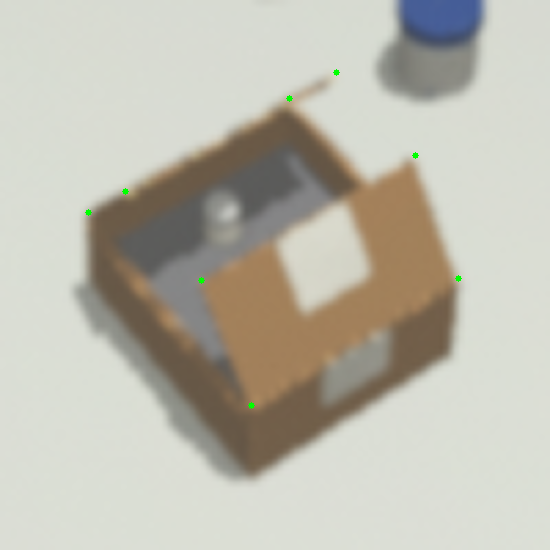

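```bash
R='[-0.0357,-0.0363,0,0,0,0,0]'; python3 -m pendant '[[[-0.0357,-0.0363,0,0,0,0,0],[-0.0357,-0.0363,0,0,0,0,0],[-0.0357,-0.0363,0,0,0,0,0],[-0.0357,-0.0363,0,0,0,0,0],[-0.0357,-0.0363,0,0,0,0,0]]]'
python3 -m pendant '[[[-0.0357,-0.0363,0,0,0,0,0],[-0.0357,-0.0363,0,0,0,0,0],[-0.0357,-0.0363,0,0,0,0,0],[-0.0357,-0.0363,0,0,0,0,0],[-0.0357,-0.0363,0,0,0,0,0]]]'
python3 -m pendant '[[[-0.0357,-0.0363,0,0,0,0,0],[-0.0357,-0.0363,0,0,0,0,0],[-0.0357,-0.0363,0,0,0,0,0],[-0.0357,-0.0363,0,0,0,0,0],[-0.0357,-0.0363,0,0,0,0,0]]]'
python3 -m pendant '[[[0,0,0,0,0,9.24,0],[0,0,0,0,0,9.24,0],[0,0,0,0,0,9.24,0],[0,0,0,0,0,9.24,0],[0,0,0,0,0,9.24,0]]]'
python3 -m pendant '[[[0,0,0,0,0,9.24,0],[0,0,0,0,0,9.24,0],[0,0,0,0,0,9.24,0],[0,0,0,0,0,9.24,0],[0,0,0,0,0,9.24,0]]]'
cat > w.py <<'E'
from h import *
o=get_obs();R=Ro.from_euler('z',-.278).as_matrix();T=Ro.from_quat(o['tool_rot']).as_matrix()
print('t',o['time'],'carton-local TCP mm',(R.T@(o['position']-[.539,-.0467,0])*1e3).round(1),'tool axes in carton\n',(R.T@T).round(3),'F',(R.T@o['ft_force']).round(1),'q',o['q'].round(2),'grip',o['grip_width'].round(4),o['grip_force'])
E
python3 w.py
```

```text
time: 0.92
position: [0.2779, 0.3882, 0.2338]
tool_rot: [0.117, 0.993, 0.0, 0.0]
ft_force: [0.6, 0.9, 0.6]
grip_width: 0.0445
grip_force: 0.0
time: 1.55
position: [0.4092, 0.1699, 0.2338]
tool_rot: [0.118, 0.993, 0.0, 0.0]
ft_force: [1.1, 0.5, 0.1]
grip_width: 0.0018
grip_force: 0.0
time: 2.17
position: [0.5402, -0.0484, 0.2337]
tool_rot: [0.118, 0.993, 0.0, 0.0]
ft_force: [0.7, -0.0, -0.9]
grip_width: 0.0005
grip_force: 0.0
time: 2.8
position: [0.5394, -0.0469, 0.2335]
tool_rot: [0.5, 0.866, -0.0, -0.0]
ft_force: [-1.2, -0.2, 0.4]
grip_width: 0.0006
grip_force: 0.0
time: 3.42
position: [0.5394, -0.0468, 0.2335]
tool_rot: [0.8, 0.6, -0.0, -0.0]
ft_force: [-1.1, 0.3, -0.1]
grip_width: 0.0005
grip_force: 0.0Traceback (most recent call last):
  File "w.py", line 3, in <module>
    print('t',o['time'],'carton-local TCP mm',(R.T@(o['position']-[.539,-.0467,0])*1e3).round(1),'tool axes in carton\n',(R.T@T).round(3),'F',(R.T@o['ft_force']).round(1),'q',o['q'].round(2),'grip',o['grip_width'].round(4),o['grip_force'])
                                                                                                                                                                                                      ^^^^^^^^^^^^^^^^^^^^^
AttributeError: 'float' object has no attribute 'round'
```

```bash
sed -i "s/o\['grip_width'\].round(4)/o['grip_width']/" w.py
python3 -m pendant '[[[0,0,0.0215,0,0,0,0],[0,0,0.0215,0,0,0,0],[0,0,0.0215,0,0,0,0],[0,0,0.0215,0,0,0,0],[0,0,0.0215,0,0,0,0]]]'
python3 -m pendant '[[[0.015,0,0,0,0,0,0],[0.015,0,0,0,0,0,0],[0.015,0,0,0,0,0,0],[0.015,0,0,0,0,0,0],[0.015,0,0,0,0,0,0]]]'
python3 -m pendant '[[[0.011,0,0,0,0,0,0],[0.011,0,0,0,0,0,0],[0.011,0,0,0,0,0,0],[0.011,0,0,0,0,0,0],[0.011,0,0,0,0,0,0]]]'
python3 w.py
```

```text
time: 4.05
position: [0.5396, -0.0469, 0.1255]
tool_rot: [0.798, 0.602, 0.0, 0.0]
ft_force: [-0.7, 0.1, -0.5]
grip_width: 0.0002
grip_force: 0.0
time: 4.68
position: [0.5605, 0.0265, 0.1265]
tool_rot: [0.798, 0.603, 0.0, 0.0]
ft_force: [0.8, -1.3, 0.1]
grip_width: 0.0001
grip_force: 0.7
time: 5.3
position: [0.5753, 0.0789, 0.1261]
tool_rot: [0.798, 0.602, 0.0, -0.0]
ft_force: [-0.3, -0.2, -0.1]
grip_width: 0.0002
grip_force: 0.2
t 5.3 carton-local TCP mm [  0.5 130.7 126.1] tool axes in carton
 [[-0.  1.  0.]
 [ 1.  0.  0.]
 [ 0.  0. -1.]] F [-0.3 -0.3 -0.1] q [-0.06  0.61  1.64  0.    0.89  0.22] grip 0.00015966101090507146 0.23775734152877703
```

Now sweep back to the other side.

```bash
python3 -m pendant '[[[-0.03,0,0,0,0,0,0],[-0.03,0,0,0,0,0,0],[-0.03,0,0,0,0,0,0],[-0.03,0,0,0,0,0,0],[-0.02,0,0,0,0,0,0]]]' >/dev/null
python3 -m pendant '[[[-0.015,0,0,0,0,0,0],[-0.015,0,0,0,0,0,0],[-0.015,0,0,0,0,0,0],[-0.015,0,0,0,0,0,0],[-0.015,0,0,0,0,0,0]]]'
python3 -m pendant '[[[-0.009,0,0,0,0,0,0],[-0.009,0,0,0,0,0,0],[-0.009,0,0,0,0,0,0],[-0.009,0,0,0,0,0,0],[-0.009,0,0,0,0,0,0]]]'
python3 w.py
python3 -m pendant '[[[0.03,0,-0.02,0,0,0,0],[0.03,0,-0.02,0,0,0,0],[0.03,0,-0.02,0,0,0,0],[0.04,0,-0.02,0,0,0,0],[0,0,-0.02,0,0,0,0]]]' >/dev/null
python3 - <<'E'
from h import *
o=get_obs();c=camera('top');s=camera('scene');w=wristcam(o['position'],o['tool_rot'])
a=cv2.resize(c['img'][170:290,285:405],None,fx=3.3,fy=3.3,interpolation=2)
b=cv2.resize(s['img'][185:285,275:375],None,fx=3.96,fy=3.96,interpolation=2)
cv2.imwrite('pics/after.png',np.hstack([a,b])[:,:,::-1]);cv2.imwrite('pics/w.png',w['img'][:,:,::-1])
E
```

```text
time: 6.55
position: [0.5158, -0.1292, 0.126]
tool_rot: [0.798, 0.602, 0.0, -0.0]
ft_force: [0.3, 0.9, -0.9]
grip_width: 0.0004
grip_force: 0.6
time: 7.18
position: [0.5037, -0.1725, 0.1261]
tool_rot: [0.798, 0.603, -0.0, 0.0]
ft_force: [-0.1, 0.7, -0.6]
grip_width: 0.0004
grip_force: 0.2
t 7.175 carton-local TCP mm [   0.6 -130.6  126.1] tool axes in carton
 [[-0.001  1.     0.   ]
 [ 1.     0.001 -0.   ]
 [-0.     0.    -1.   ]] F [-0.3  0.7 -0.6] q [-0.54  0.56  1.76 -0.    0.82 -0.26] grip 0.0004250573130015224 0.2405316790100187
```

View pics/after.png

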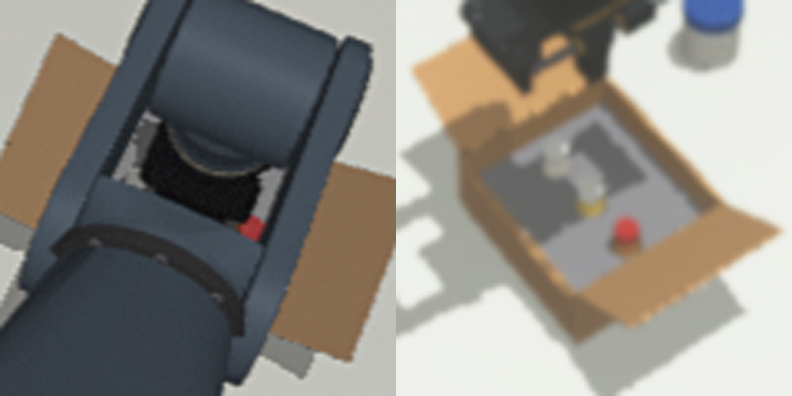

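View pics/w.png

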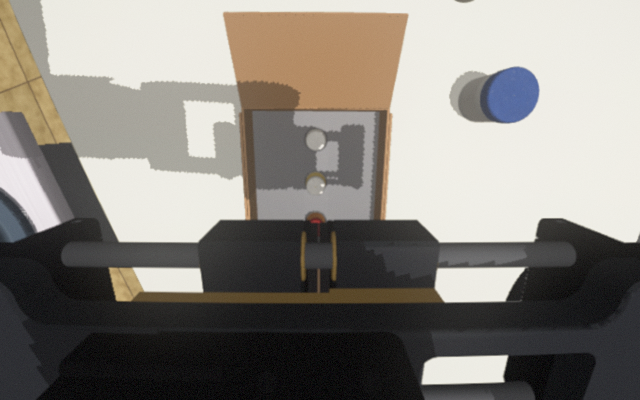

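Both flaps are folded outside, and the red-capped vial sits in the -y well: wrist pixel about (316,218), scene pixel about (333,243). I'll check its position before descending.

```bash
python3 w.py
python3 - <<'E'
from h import *
R=Ro.from_euler('z',-.278).as_matrix();L=lambda P:(R.T@(P-[.539,-.0467,0])*1e3).round(1)
o=get_obs();s=camera('scene');w=wristcam(o['position'],o['tool_rot'])
print('scene red',L(back(s,[275+230/3.96-.4,185+228/3.96-.4],.065)))
for n,uv in(('yellow',(316,186)),('white',(316,140)),('red',(316,218))):print(n,L(back(w,uv,.067)))
print([(y,proj(w,R@[0,y,.067]+[.539,-.0467,0]).round(1)) for y in(.052,0,-.052)])
c=w['img'].astype(int);m=(c[:,:,0]>120)&(c[:,:,1]<80);print(np.argwhere(m).min(0),np.argwhere(m).max(0))
E
```

```text
t 7.95 carton-local TCP mm [ 1.200e+00 -1.000e-01  2.268e+02] tool axes in carton
 [[-0.001  1.     0.003]
 [ 1.     0.001 -0.   ]
 [-0.     0.003 -1.   ]] F [-0.9 -0.1 -0.6] q [-0.29  0.42  1.65 -0.    1.06 -0.02] grip 0.0006368526565562175 0.0
scene red [ -1.5 -51.9  65. ]
yellow [-1.4  0.1 67. ]
white [-1.4 52.2 67. ]
red [ -1.5 -38.8  67. ]
[(0.052, array([[317.3, 140.2]])), (0, array([[317.2, 186.1]])), (-0.052, array([[317.2, 228.4]]))]
[220 315] [222 320]
```

```bash
python3 -m pendant '[[[-0.013,-0.001,0,0,0,0,1],[-0.013,-0.001,0,0,0,0,1],[-0.013,0,0,0,0,0,1],[-0.013,0,0,0,0,0,1],[0,0,0,0,0,0,1]]]' 20 >/dev/null
python3 -m pendant '[[[0,0,0.03,0,0,0,1],[0,0,0.03,0,0,0,1],[0,0,0.03,0,0,0,1],[0,0,0.02,0,0,0,1],[0,0,0,0,0,0,1]]]' 
python3 -m pendant '[[[0,0,0.02,0,0,0,1],[0,0,0.02,0,0,0,1],[0,0,0.01,0,0,0,1],[0,0,0.01,0,0,0,1],[0,0,0,0,0,0,1]]]' 
python3 w.py
```

```text
time: 9.3
position: [0.5223, -0.0957, 0.1147]
tool_rot: [0.798, 0.602, -0.001, -0.002]
ft_force: [-0.4, 0.5, 0.4]
grip_width: 0.0851
grip_force: 0.0
time: 9.93
position: [0.5232, -0.0962, 0.0559]
tool_rot: [0.798, 0.602, -0.0, -0.0]
ft_force: [-1.1, 0.1, 0.0]
grip_width: 0.087
grip_force: 0.0
t 9.925 carton-local TCP mm [ -1.6 -52.   55.9] tool axes in carton
 [[-0.     1.    -0.001]
 [ 1.     0.     0.   ]
 [ 0.    -0.001 -1.   ]] F [-1.1 -0.2  0. ] q [-0.39  0.68  1.8   0.    0.66 -0.11] grip 0.08701082342198735 0.0
```

```bash
python3 -m pendant '[[[0,0,0,0,0,0,0.35],[0,0,0,0,0,0,0.35],[0,0,0,0,0,0,0.35],[0,0,0,0,0,0,0.32],[0,0,0,0,0,0,0.3]]]' 15 
python3 -m pendant '[[[0,0,0,0,0,0,0],[0,0,0,0,0,0,0],[0,0,0,0,0,0,0],[0,0,0,0,0,0,0],[0,0,0,0,0,0,0]]]' 15
python3 w.py
```

```text
time: 10.55
position: [0.5233, -0.0963, 0.0561]
tool_rot: [0.798, 0.602, 0.0, 0.0]
ft_force: [-0.4, 0.9, -0.3]
grip_width: 0.045
grip_force: 0.0
time: 11.18
position: [0.5233, -0.0963, 0.0561]
tool_rot: [0.798, 0.602, 0.0, 0.0]
ft_force: [-0.4, 0.0, -0.9]
grip_width: 0.0228
grip_force: 15.0
t 11.175 carton-local TCP mm [ -1.5 -52.   56.1] tool axes in carton
 [[-0.  1.  0.]
 [ 1.  0. -0.]
 [-0.  0. -1.]] F [-0.4 -0.1 -0.9] q [-0.39  0.68  1.8  -0.    0.66 -0.11] grip 0.022808749661647944 14.998665184631896
```

```bash
python3 -m pendant '[[[0,0,-0.004,0,0,0,0],[0,0,-0.008,0,0,0,0],[0,0,-0.012,0,0,0,0],[0,0,-0.016,0,0,0,0],[0,0,-0.02,0,0,0,0]]]' >/dev/null
python3 -m pendant '[[[0,0,-0.03,0,0,0,0],[0,0,-0.04,0,0,0,0],[0,0,-0.04,0,0,0,0],[0,0,-0.03,0,0,0,0],[0,0,-0.02,0,0,0,0]]]' 
python3 w.py
python3 -m pendant '[[[0,0,0,-4,0,0,0],[0,0,0,-5,0,0,0],[0,0,0,-5,0,0,0],[0,0,0,-5,0,0,0],[0,0,0,-5,0,0,0]]]' >/dev/null
python3 -m pendant '[[[0,0,0,-5,0,0,0],[0,0,0,-5,0,0,0],[0,0,0,-5,0,0,0],[0,0,0,-4,0,0,0],[0,0,0,-2,0,0,0]]]' >/dev/null
python3 -m pendant '[[[0,0,0,0,0,0,0],[0,0,0,0,0,0,0],[0,0,0,0,0,0,0],[0,0,0,0,0,0,0],[0,0,0,0,0,0,0]]]' 
python3 w.py;python3 - <<'E'
from h import *
c=camera('top');s=camera('scene')
cv2.imwrite('pics/fin.png',np.hstack([cv2.resize(i[b:b+130,a:a+130],None,fx=3,fy=3,interpolation=2) for i,a,b in((c['img'],280,140),(s['img'],270,165))])[:,:,::-1])
E
```

```text
time: 12.42
position: [0.5235, -0.0963, 0.2791]
tool_rot: [0.798, 0.602, 0.001, 0.002]
ft_force: [0.5, -0.5, -1.3]
grip_width: 0.0231
grip_force: 15.0
t 12.425 carton-local TCP mm [ -1.3 -52.  279.1] tool axes in carton
 [[-0.     1.     0.004]
 [ 1.     0.    -0.   ]
 [-0.     0.004 -1.   ]] F [ 0.6 -0.4 -1.3] q [-0.39  0.35  1.61  0.    1.18 -0.11] grip 0.023062872941352952 14.996866527809054
time: 14.3
position: [0.5267, -0.0915, 0.277]
tool_rot: [0.742, 0.565, 0.224, 0.282]
ft_force: [-0.1, 0.4, 0.4]
grip_width: 0.0227
grip_force: 15.0
t 14.3 carton-local TCP mm [  0.4 -46.5 277. ] tool axes in carton
 [[-0.014  0.741  0.672]
 [ 1.     0.001  0.019]
 [ 0.014  0.672 -0.741]] F [-0.2  0.3  0.4] q [-0.46  0.2   2.14  1.1   0.16 -1.24] grip 0.022718891710183334 14.996609875415743
```

View pics/fin.png

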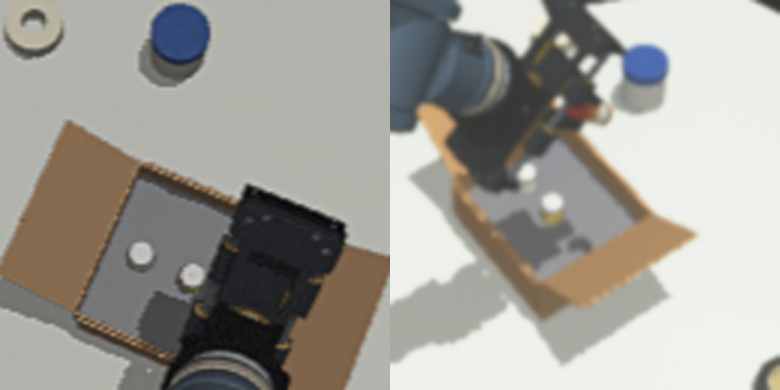

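Two vials remain in their wells and both flaps are out. The amber vial is held tilted near (585,112), with the tool at 42°. I'll check the vial's own lean in the wrist and scene views.

Run:
```python
from h import *
o=get_obs();print(o['joint_velocities'].round(3));w=wristcam(o['position'],o['tool_rot']);s=camera('scene')
T=Ro.from_quat(o['tool_rot']).as_matrix();P=lambda z:o['position']+T@[0,0,z]
g=-.008+.007  # tool z of cap top when gripped: TCP z .056, cap top .067
pts=[P(-.011),P(0),P(.044)]
p=proj(s,np.array(pts));print(p,proj(w,np.array(pts)))
a,b=p[1].astype(int)-25
i=cv2.resize(s['img'][b:b+50,a:a+50],None,fx=8,fy=8,interpolation=2)
for q in p: cv2.circle(i,tuple(int(v) for v in (q-[a,b]+.5)*8),2,(0,255,0),-1)
cv2.imwrite('pics/v.png',np.hstack([i,w['img'][:,120:520]])[:,:,::-1])
```

```text
[-0.     0.001  0.001  0.002 -0.    -0.003]
[[331.22392933 199.83735573]
 [333.15149674 200.41579868]
 [340.60072549 202.65127408]] [[317.94084731 252.95117638]
 [317.97263597 244.64137001]
 [318.06727765 219.90581792]]
```

View pics/v.png

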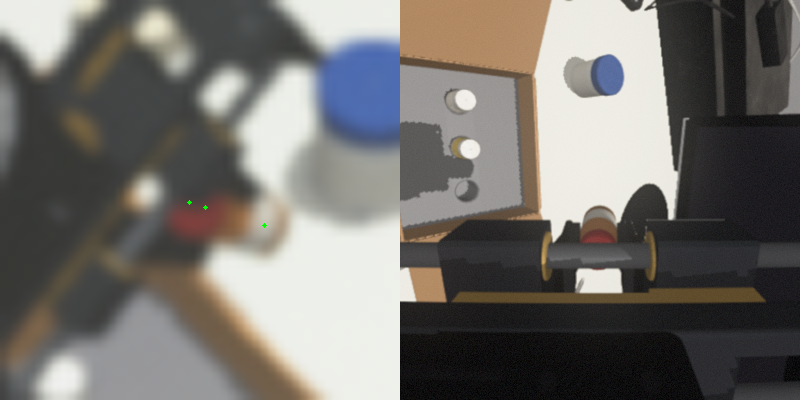

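The vial lies along the tool axis, leaning about 42° with the cap higher, 0.25 m up and still. Everything else looks undisturbed.

```bash
python3 -c "from rig import hand_in;print(hand_in())"
```

```text
the job is handed in; nothing more can be done
None
```

I handed the job in at about 14.5 s: both flaps are folded back outside, and the red-capped amber vial is held still with its base about 0.24 m above the desk, leaning about 42° with the cap higher. The other two vials are in their wells; the jar looked untouched, but I didn't re-check the tape roll and calculator.

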